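# Lift a polished stone with tongs at the inspection spot

### The arm

A 6-joint arm with a two-finger parallel gripper is mounted at the origin on the work surface. World frame = base frame: x ahead of the robot, y to its left, z up, the work surface at z = 0. Lengths are in m, angles in rad, forces in N, time in s.
With the tool pointing down it reaches from about 0.3 to 0.775 m from the base axis. Payload 14.6 kg.
Tool frame: the origin (TCP) lies between the finger pads; the fingertips stand 22 mm ahead of it and the grasp point (between the pads) lies 3 mm ahead of it (ctrl.tip_reach is the distance from the TCP to the fingertips, in m); z points along the fingers, y is the direction in which the jaws open and shut (so a half turn about z gives the same grasp; the last joint's range is limited). The gripper opens to 94 mm and grips with 3 to 60 N. Pads are 16 mm wide; open, the fingers measure 119 mm over their backs; the gripper's body (75 mm by 177 mm) begins 78 mm behind the grasp point.
Start: joints at [-1.175, 0.3, 1.521, -0, 1.321, -0.067], TCP at [0.246, -0.492, 0.196] pointing down, gripper open.
Joint ranges: [-3.03, 3.03], [-0.79, 2.21], [0.23, 2.52], [-1.04, 4.18], [0, 3.07], [-2.55, 2.55]. Speed limits (rad/s): [2.22, 2.22, 2.57, 3.14, 3.14, 3.14].

### API

Orientations are given as [roll, pitch, yaw] about the fixed x, y, z axes, in that order (R = Rz(yaw) Ry(pitch) Rx(roll)).
In Python, from station import ctrl gives the robot as it stands. The module is installed in compiled form; this text tells all that it offers.
- The arm moves only by the shell command python3 -m creep 'ROWS' [OPENING] [FORCE]. ROWS is a JSON object of lists of equal length, an entry for each row: "xyz": the shift along the tool's x, y, z in mm, a list of three; "spin": the turn about the tool's z in rad. In form: {"xyz": [[tx, ty, tz], ...], "spin": [spin, ...]}. A call has 1 to 5 rows; each row shifts and turns the commanded pose from where the row before left it, along the tool's axes as they then stand; what a row does not reach is not made up. A row lasts 1/8 s, in which the tool goes at most 62.5 mm and 10.7 degrees, less where a joint would pass 70% of its speed; a pose out of reach is approached as far as the arm can. A call with a gripper value outside its range is refused whole. OPENING is the finger opening in mm, from 0 to 94, set as the call begins (- or left out, the last holds). The fingers move at their own pace and stop on an object; FORCE is the grip in N (left out, the last holds). Time passes only in rows, so rows that do not move let the fingers close. It gives the time, the measured TCP pose, the force and the opening at its end, in the units of the state.
- ctrl.get_obs(): the state, without advancing time (a new reading comes with each control period).
- ctrl.camera(name): name is "scene" or "top" or "wrist"; returns the picture (400x640x3 uint8, red, green, blue); there is no depth.
- ctrl.camera_model(name): a dict with "fx", "fy", "cx", "cy" (pixels), "R" (3x3) and "t" (3): a world point X has camera coordinates R X + t. Camera axes: x right, y down, z forward; pixel columns grow to the right and rows downward; lengths in m; the calibration is good to about 2 mm. A picture is of the moment at which its call begins: read the wrist's pose just before it. camera_model takes no time and is no camera call; for the wrist camera it gives the pose at the moment of the call.
- ctrl.hand_in(): hands the job in, once; it reports no verdict.
The state is a dict: "time_s": time; "qpos": joint angles; "joint_vel": joint speeds; "tau": joint torques, N m; "ee_pos": TCP position; "eef_rot": TCP orientation; "force": force on the tool from outside, world axes, zero at the start; "moment": the same for the moment, N m; "grip_width": finger opening in m.
Only numpy, scipy, OpenCV 4.12 (cv2) and the standard library are available. Lean on these libraries where they do the work, as an engineer would, in place of code of your own. Each camera call takes 0.05 s, during which the arm holds its last target.

### The job

Slide the round wooden board, with the domed stone standing on it, across the bench until it lies wholly on the grey inspection spot. Then pick up the spring tongs, close their jaws on the domed stone and lift it about ten centimetres straight up over the board; finish while still holding it there, still, in the tongs (do not put it down or let go). Keep the gripper's fingers off the polished stone, do not let it fall, and leave the other things on the bench where they are.

Things in the scene. Friction and masses are not known exactly. Their poses are not given: they have to be found in the camera images.
- spot: the inspection spot: a flat round grey felt inlay, 150 mm across, flush with the bench top (nothing to catch on) and fixed. Origin at its centre on the bench surface.
- board: a loose round plain wooden board, 110 mm across, 14 mm thick, about 0.16 kg, flat on the bench and carrying the round domed stone. Origin at the centre of its underside, z up.
- stone_mid (a point): centre of the stone to be lifted: a polished round domed stone (cabochon) standing flat on the board, 32 mm across, 24 mm tall, with upright sides for the lower 16 mm and a low dome above; about 40 g. This point is 12 mm above its flat underside.
- tongs_grip (a point): steel spring tongs, 205 mm long, 80 g, lying on their side: two arms side by side, 24 mm tall on edge, closing horizontally. Point: midway between the black grip plates (40 x 24 mm) outside the arms, half-way up (12 mm above the underside), near the centre of mass. x points along the tongs to the jaws (jaw centre at +90 mm, hinge at -85 mm), y across (closing direction), z up.
- tongs_jaws (a point): middle of the gap between the two rubber-faced jaws (each 36 mm long, 24 mm tall), 90 mm along the tongs' +x from the grip point, half-way up. Jaws open: 56 mm between their faces. Axes as for the grip point.
- tongs_left (a joint): closing angle of each tongs arm (both move alike), rad: 0 = open (as they spring by themselves), jaw gap 56 mm, 42 mm over the outsides of the grip plates; 0.069 = jaw gap 32 mm, faces parallel, 30 mm over the plates; 0.125 = shut, gap 12 mm. Squeezing the plates takes about 2 N at first, 4 N at 0.069. The jaws move twice as far as the plates.
- brush: a wooden hand brush, 170 mm long; bystander
- jar_mid (a point): a lidded glass jar, 52 mm across and 54 mm tall; bystander, its centre
- oval_stone_mid (a point): a loose oval stone, 42 x 22 x 12 mm; bystander, its centre
- square_stone_mid (a point): a loose square stone, 22 x 22 x 14 mm; bystander, its centre
- bar_stone_mid (a point): a loose bar-shaped stone, 44 x 14 x 10 mm; bystander, its centre
- loupe_mid (a point): a folding steel loupe (32 mm lens barrel, 20 mm tall, with a cover plate reaching 60 mm to its -x); bystander, centre of the barrel
- ring_cone_mid (a point): a small dark wooden ring cone, foot 48 mm across, 60 mm tall; bystander, its centre
There are look-alikes about, which are no part of the job. Leave any pink look-alike of the board alone.

How it is judged:
By the outcome, as a careful person would: the job done as asked, in the order asked, and still so for the second after the job is handed in, while the arm keeps its last pose, push and grip.
It also fails if it takes over 58 s, if anything falls off the work surface, if the arm or the gripper's body presses on something with over 40 N, if the wrist force passes 120 N, or if a joint passes its speed limit or range.

## Working session

There is one attempt and no reset: what is moved stays moved. The work goes in short steps, Python scripts to look and compute and a shell command to move; the robot and the scene stay as the last step left them, time stands still between calls to the robot, and variables do not carry over. Pictures are saved under pics/ and viewed, and the job is handed in when it is done.

```bash
mkdir -p pics
cat > h.py <<'E'
import numpy as np, cv2
from station import ctrl
def snap(name,fn):
    m=ctrl.camera_model(name); im=ctrl.camera(name); cv2.imwrite('pics/'+fn,cv2.cvtColor(im,cv2.COLOR_RGB2BGR)); 
    np.savez('pics/'+fn[:-4]+'.npz',**{k:np.array(v) for k,v in m.items()}); return im,m
def load(fn):
    return np.load('pics/'+fn+'.npz')
def px2w(m,u,v,z):
    R=np.array(m['R']);t=np.array(m['t']);d=R.T@np.array([(u-m['cx'])/m['fx'],(v-m['cy'])/m['fy'],1]);c=-R.T@t
    return c+d*(z-c[2])/d[2]
def w2px(m,X):
    p=np.array(m['R'])@np.array(X)+np.array(m['t']); return m['fx']*p[0]/p[2]+m['cx'],m['fy']*p[1]/p[2]+m['cy']
def crop(fn,x0,y0,x1,y1,s,out):
    im=cv2.imread('pics/'+fn+'.png')[y0:y1,x0:x1]; cv2.imwrite('pics/'+out+'.png',cv2.resize(im,None,fx=s,fy=s,interpolation=cv2.INTER_CUBIC))
E
python3 - <<'E'
from h import *
snap('top','top0.png');snap('scene','scene0.png')
o=ctrl.get_obs();print(o, ctrl.tip_reach)
E
```

```text
{'time_s': 0.1, 'qpos': array([-1.17456375e+00,  3.00414718e-01,  1.52152384e+00, -1.83914660e-06,
        1.32069975e+00, -6.65985345e-02]), 'joint_vel': array([ 8.28805854e-05, -1.52003635e-03, -1.48822808e-03, -3.79642601e-04,
        6.19210875e-04, -3.16906777e-04]), 'tau': array([ 2.16499975e-03, -5.32634532e+01, -3.53283226e+01,  7.09803100e-02,
        2.34612718e-02, -6.41365727e-05]), 'ee_pos': array([ 0.24546763, -0.49190793,  0.19594148]), 'eef_rot': array([-3.14054920e+00, -6.78099621e-05,  4.62831531e-01]), 'force': array([-0.18354189,  0.01107505, -0.4569685 ]), 'moment': array([-0.01068607,  0.00451177, -0.02923775]), 'grip_width': 0.0941246254847094} 0.022
```

View pics/top0.png

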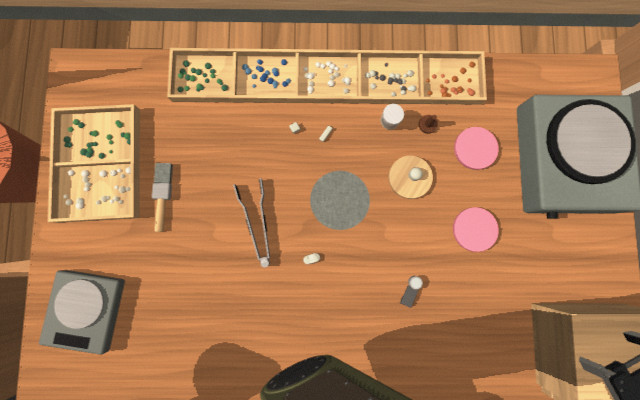

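View pics/scene0.png

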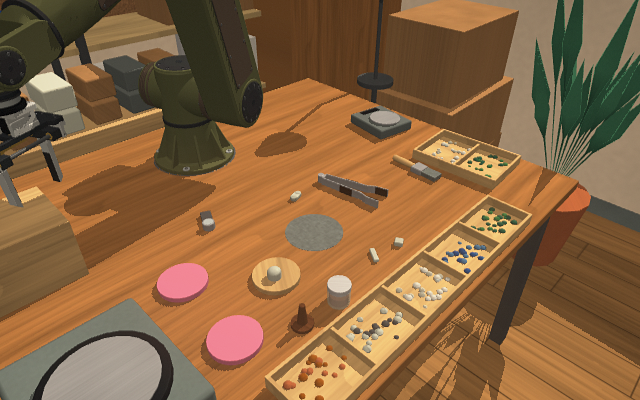

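Run:
```python
from h import *
crop('top0',330,90,510,260,4,'c1');crop('top0',220,160,340,280,5,'c2')
m=load('top0')
for n,u,v,z in [('spot',340,200,0),('board',411,177,.007),('stone',416,174,.03),('hinge',265,263,.024),('jL',238,186,.024),('jR',262,181,.024),('jar',393,116,.054),('cone',428,124,.0),('pink1',477,148,.01),('pink2',477,230,.01),('loupe',415,284,.02),('oval',312,258,.01)]: print(n,px2w(m,u,v,z).round(4))
print(m['fx'],m['cx'],m['cy'],-m['R'].T@m['t'],m['R'].round(3))
```

```text
spot [ 0.5509 -0.0046  0.    ]
board [ 0.6088 -0.183   0.007 ]
stone [ 0.6121 -0.1898  0.03  ]
hinge [0.3964 0.176  0.024 ]
jL [0.5816 0.2455 0.024 ]
jR [0.5942 0.1874 0.024 ]
jar [ 0.7507 -0.1314  0.054 ]
cone [ 0.749  -0.2325  0.    ]
pink1 [ 0.6837 -0.3526  0.01  ]
pink2 [ 0.4761 -0.3423  0.01  ]
loupe [ 0.3466 -0.1822  0.02  ]
oval [0.4077 0.0645 0.01  ]
380.8789830474776 326.15257696945815 197.65185412491408 [0.4370001  0.04900986 0.94542278] [[ 0.001 -1.     0.02 ]
 [-0.992 -0.003 -0.126]
 [ 0.126 -0.02  -0.992]]
```

View pics/c1.png

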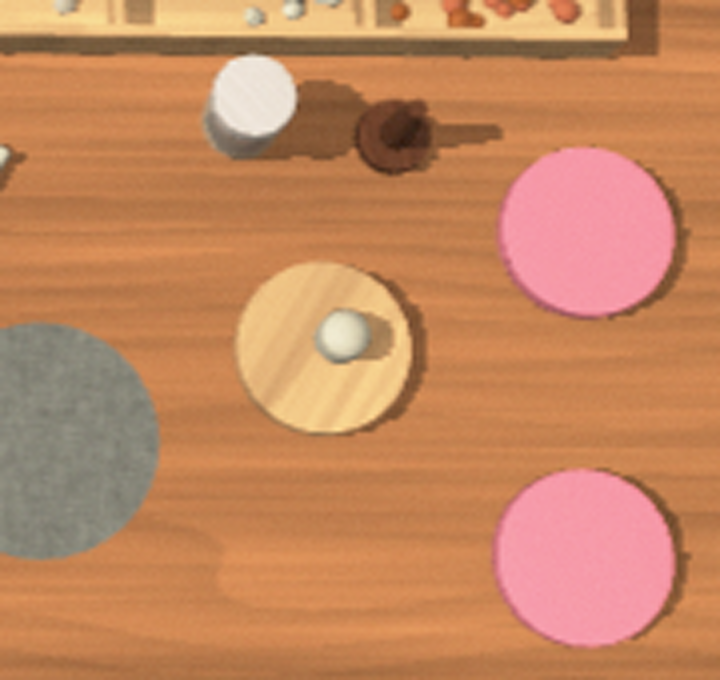

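View pics/c2.png

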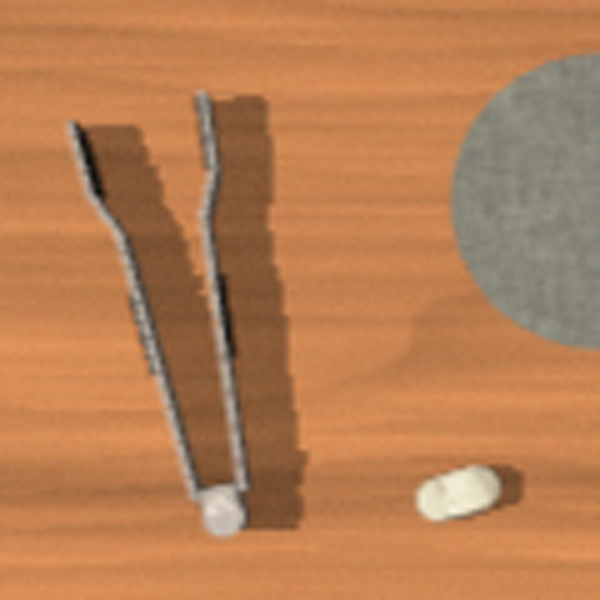

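```bash
python3 -m creep '{"xyz":[[30,-3,0],[45,-4,0],[45,-4,0],[45,-5,0],[45,-5,0]],"spin":[0,0,0,0,0]}' 70 && python3 -m creep '{"xyz":[[45,-5,0],[45,-5,0],[45,-4,0],[45,-4,0],[45,-4,0]],"spin":[0,0,0,0,0]}' && python3 -m creep '{"xyz":[[18,0,0],[0,0,20],[0,0,20],[0,0,0],[0,0,0]],"spin":[0,-0.15,-0.16,-0.16,-0.16]}' && python3 -m creep '{"xyz":[[0,0,0],[0,0,0],[0,0,0],[0,0,0],[0,0,0]],"spin":[-0.16,-0.16,-0.16,-0.16,-0.15]}'
```

```text
time_s: 0.72
ee_pos: [0.4251, -0.3786, 0.1962]
eef_rot: [-3.141, 0.0, 0.463]
force: [0.4, -0.4, 0.4]
grip_width: 0.0699
time_s: 1.35
ee_pos: [0.6166, -0.2585, 0.196]
eef_rot: [-3.141, 0.0, 0.463]
force: [0.0, -0.0, 0.4]
grip_width: 0.0699
time_s: 1.98
ee_pos: [0.6315, -0.2513, 0.1557]
eef_rot: [-3.14, 0.0, 1.098]
force: [0.6, -0.3, 0.1]
grip_width: 0.0701
time_s: 2.6
ee_pos: [0.6315, -0.2513, 0.1559]
eef_rot: [-3.141, -0.001, 1.888]
force: [-0.8, -1.4, -0.2]
grip_width: 0.0701
```

Run:
```python
from h import *
im,m=snap('wrist','w1.png')
p=np.array(ctrl.get_obs()['ee_pos']);print(p, -np.array(m['R']).T@np.array(m['t']))
for X in [(.609,-.183,.014),(.5509,-.0046,0),(.6315,-.2513,0)]: print(w2px(m,X))
```

```text
[ 0.63152087 -0.25134161  0.15589927] [ 0.60957691 -0.18667379  0.3438237 ]
(np.float64(318.44130635596406), np.float64(116.84221960840583))
(np.float64(318.8953885155933), np.float64(-99.45240847634216))
(np.float64(318.4900654145022), np.float64(185.2279723774711))
```

View pics/w1.png

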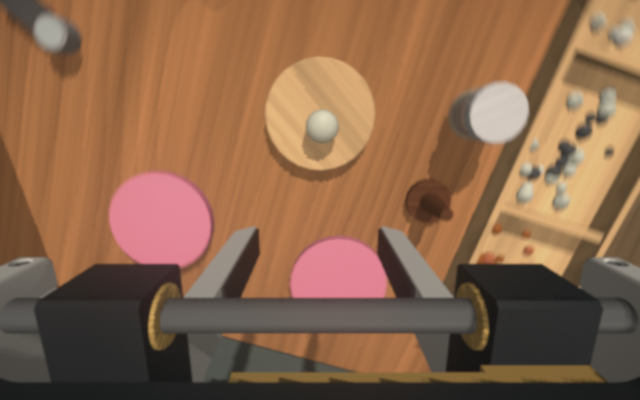

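```bash
python3 -m creep '{"xyz":[[0,0,30],[0,0,40],[0,0,35],[0,0,18],[0,0,6]],"spin":[0,0,0,0,0]}'
python3 - <<'E'
from h import *
im,m=snap('wrist','w2.png')
E
```

```text
time_s: 3.28
ee_pos: [0.6315, -0.2514, 0.0268]
eef_rot: [-3.141, -0.001, 1.882]
force: [-0.5, -0.2, 0.6]
grip_width: 0.0699
```

View pics/w2.png

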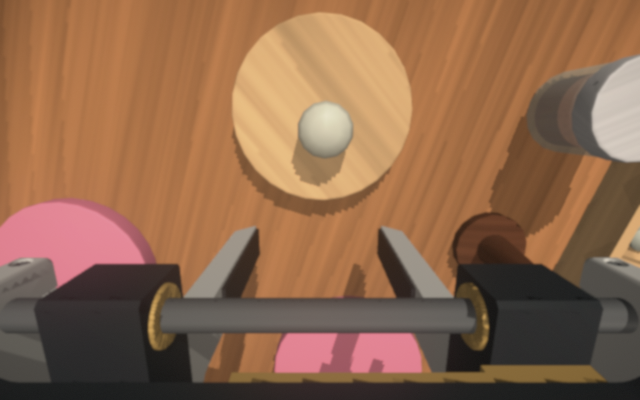

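```bash
python3 -m creep '{"xyz":[[5,0,0],[5,0,0],[4,0,0],[3,0,0],[3,0,0]],"spin":[0,0,0,0,0]}' && python3 -m creep '{"xyz":[[3,0,0],[3,0,0],[4,0,0],[5,0,0],[6,0,0]],"spin":[0,0,0,0,0]}' && python3 -m creep '{"xyz":[[7,0,0],[7,0,0],[7,0,0],[7,0,0],[7,0,0]],"spin":[0,0,0,0,0]}'
python3 - <<'E'
from h import *
im,m=snap('wrist','w3.png')
E
```

```text
time_s: 3.95
ee_pos: [0.6255, -0.2322, 0.0276]
eef_rot: [3.141, 0.0, 1.883]
force: [0.8, -0.3, 1.0]
grip_width: 0.0698
time_s: 4.58
ee_pos: [0.619, -0.212, 0.0274]
eef_rot: [-3.142, -0.0, 1.883]
force: [0.7, 0.1, 0.3]
grip_width: 0.0699
time_s: 5.2
ee_pos: [0.6082, -0.1786, 0.0275]
eef_rot: [3.142, 0.0, 1.883]
force: [0.1, 0.0, 0.2]
grip_width: 0.0698
```

View pics/w3.png

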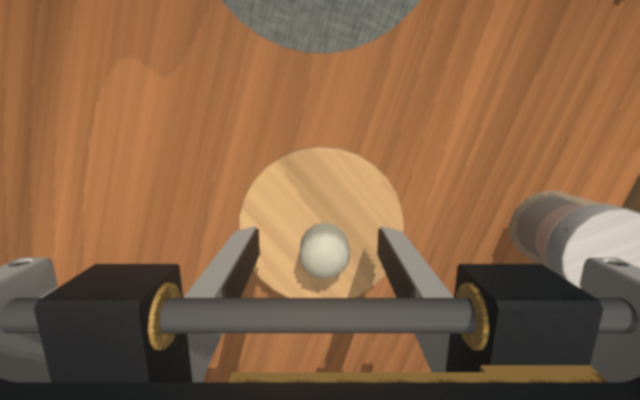

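Run:
```python
from h import *
m=ctrl.camera_model('wrist');o=ctrl.get_obs();p=np.array(o['ee_pos']);y=o['eef_rot'][2]
tx=np.array([np.cos(y),np.sin(y),0]);ty=np.array([np.sin(y),-np.cos(y),0])
for s in(-1,1):
  for a in (-8,8):
    for z in (.0055,.014,.05): print(s,a,z,np.round(w2px(m,p*[1,1,0]+[0,0,z]+tx*a/1000+ty*s*.035)))
for d in (45,50,55,60,66,70): 
  c=p+tx*d/1000; c[2]=.014
  pts=[w2px(m,c+.055*np.array([np.cos(t),np.sin(t),0])) for t in np.linspace(0,6.283,200)]
  pts=np.array(pts); print(d,pts.min(0).round(),pts.max(0).round())
im,m=snap('top','top1.png');crop('top1',300,90,480,260,4,'c3')
im,m=snap('scene','sc1.png');crop('sc1',180,180,380,330,4,'c4')
```

```text
-1 -8 0.0055 [268. 235.]
-1 -8 0.014 [266. 239.]
-1 -8 0.05 [256. 262.]
-1 8 0.0055 [267. 212.]
-1 8 0.014 [265. 216.]
-1 8 0.05 [255. 235.]
1 -8 0.0055 [370. 234.]
1 -8 0.014 [372. 239.]
1 -8 0.05 [382. 262.]
1 8 0.0055 [370. 212.]
1 8 0.014 [373. 216.]
1 8 0.05 [384. 235.]
45 [231.  65.] [407. 242.]
50 [230.  55.] [408. 235.]
55 [230.  46.] [408. 227.]
60 [229.  37.] [409. 220.]
66 [228.  25.] [409. 211.]
70 [228.  17.] [410. 205.]
```

View pics/c3.png

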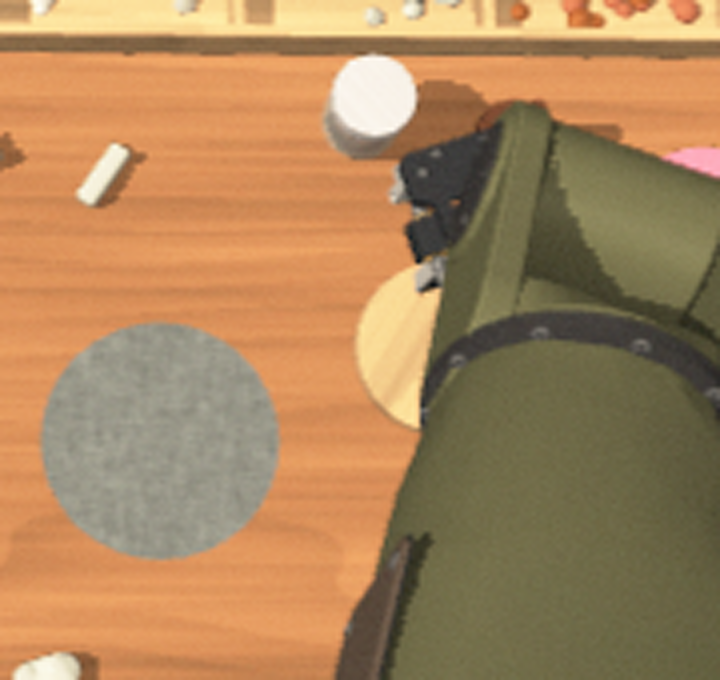

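View pics/c4.png

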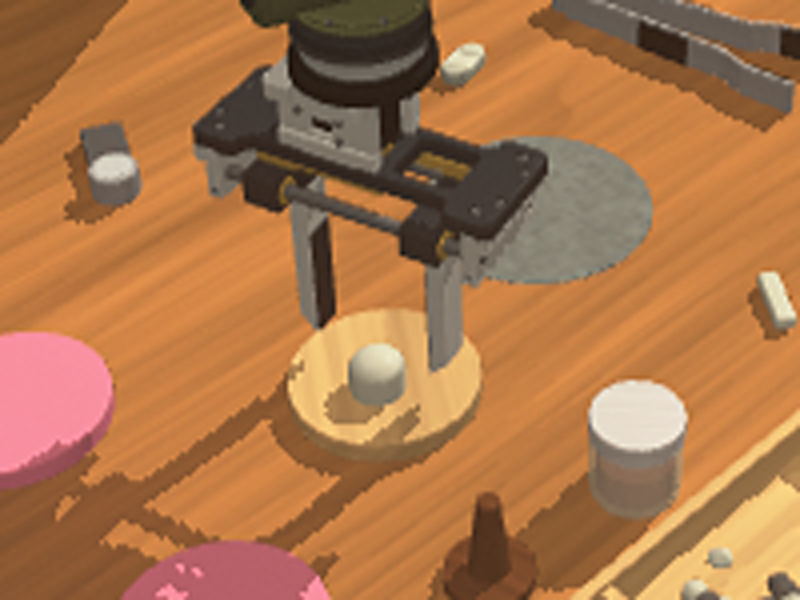

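Run:
```python
from h import *
m=ctrl.camera_model('scene');o=ctrl.get_obs();p=np.array(o['ee_pos']);y=o['eef_rot'][2];print(p)
tx=np.array([np.cos(y),np.sin(y),0]);ty=np.array([np.sin(y),-np.cos(y),0])
for z in (.0055,.02,.03,.04,.05):
  for s in(-1,1):
    for a in (-8,8):
     for w in (35,47): print(z,s,a,w,(((np.array(w2px(m,p*[1,1,0]+[0,0,z]+tx*a/1000+ty*s*w/1000)))-[180,180])*4).round())
print(((np.array(w2px(m,(.609,-.183,.014)))-180)*4).round())
```

```text
[ 0.60835702 -0.17878857  0.02753372]
0.0055 -1 -8 35 [321. 369.]
0.0055 -1 -8 47 [304. 363.]
0.0055 -1 8 35 [337. 352.]
0.0055 -1 8 47 [319. 345.]
0.0055 1 -8 35 [428. 410.]
0.0055 1 -8 47 [446. 417.]
0.0055 1 8 35 [442. 391.]
0.0055 1 8 47 [461. 398.]
0.02 -1 -8 35 [320. 351.]
0.02 -1 -8 47 [302. 344.]
0.02 -1 8 35 [335. 333.]
0.02 -1 8 47 [317. 327.]
0.02 1 -8 35 [427. 391.]
0.02 1 -8 47 [446. 398.]
0.02 1 8 35 [441. 373.]
0.02 1 8 47 [460. 380.]
0.03 -1 -8 35 [319. 338.]
0.03 -1 -8 47 [301. 331.]
0.03 -1 8 35 [334. 320.]
0.03 -1 8 47 [316. 314.]
0.03 1 -8 35 [426. 378.]
0.03 1 -8 47 [445. 385.]
0.03 1 8 35 [441. 360.]
0.03 1 8 47 [460. 367.]
0.04 -1 -8 35 [317. 325.]
0.04 -1 -8 47 [299. 318.]
0.04 -1 8 35 [333. 307.]
0.04 -1 8 47 [315. 301.]
0.04 1 -8 35 [426. 365.]
0.04 1 -8 47 [445. 372.]
0.04 1 8 35 [440. 347.]
0.04 1 8 47 [459. 353.]
0.05 -1 -8 35 [316. 311.]
0.05 -1 -8 47 [298. 305.]
0.05 -1 8 35 [332. 294.]
0.05 -1 8 47 [314. 288.]
0.05 1 -8 35 [425. 351.]
0.05 1 -8 47 [444. 358.]
0.05 1 8 35 [440. 333.]
0.05 1 8 47 [459. 340.]
[376. 374.]
```

```bash
python3 -m creep '{"xyz":[[0,0,-15],[-10,0,-10],[-22,0,0],[-25,0,0],[-19,0,0]],"spin":[0,0,0,0,0]}' && python3 -m creep '{"xyz":[[0,0,15],[0,0,12],[0,0,12],[0,0,8],[0,0,4]],"spin":[0,0,0,0,0]}'
python3 - <<'E'
from h import *
im,m=snap('scene','sc2.png');crop('sc2',180,180,380,330,4,'c5');print(ctrl.get_obs()['ee_pos'])
E
```

```text
time_s: 5.98
ee_pos: [0.6321, -0.2533, 0.0534]
eef_rot: [3.141, 0.001, 1.882]
force: [-0.0, 0.5, 0.6]
grip_width: 0.0703
time_s: 6.6
ee_pos: [0.6316, -0.2511, 0.0009]
eef_rot: [-3.141, -0.0, 1.883]
force: [-0.3, -0.0, 0.6]
grip_width: 0.0698
[ 0.63151627 -0.25115593  0.00066268]
```

View pics/c5.png

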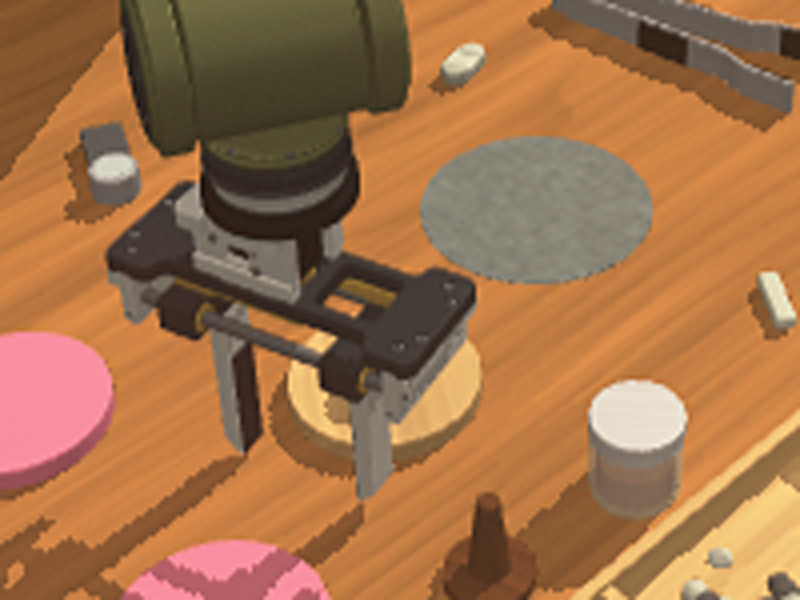

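```bash
python3 -m creep '{"xyz":[[0,0,4],[0,0,3],[0,0,0]],"spin":[0,0,0]}'
python3 - <<'E'
from h import *
im,m=snap('scene','sc3.png');crop('sc3',200,250,310,330,7,'c6')
m=ctrl.camera_model('scene');o=ctrl.get_obs();p=np.array(o['ee_pos']);y=o['eef_rot'][2];print(p)
tx=np.array([np.cos(y),np.sin(y),0]);ty=np.array([np.sin(y),-np.cos(y),0])
for z in (0,.005,.01,.015,.02):
  for s in(-1,1):
    for a in (-8,): 
     for w in (35,47): print(z,s,a,w,(((np.array(w2px(m,p*[1,1,0]+[0,0,z]+tx*a/1000+ty*s*w/1000)))-[200,250])*7).round())
E
```

```text
time_s: 7.02
ee_pos: [0.6316, -0.2514, -0.0057]
eef_rot: [-3.141, -0.0, 1.883]
force: [-0.5, 0.5, -0.1]
grip_width: 0.07
[ 0.63171388 -0.25142515 -0.00553745]
0 -1 -8 35 [288. 324.]
0 -1 -8 47 [256. 311.]
0 1 -8 35 [481. 403.]
0 1 -8 47 [515. 416.]
0.005 -1 -8 35 [287. 313.]
0.005 -1 -8 47 [254. 299.]
0.005 1 -8 35 [480. 391.]
0.005 1 -8 47 [514. 405.]
0.01 -1 -8 35 [285. 301.]
0.01 -1 -8 47 [253. 288.]
0.01 1 -8 35 [479. 380.]
0.01 1 -8 47 [513. 394.]
0.015 -1 -8 35 [284. 290.]
0.015 -1 -8 47 [251. 277.]
0.015 1 -8 35 [478. 368.]
0.015 1 -8 47 [512. 382.]
0.02 -1 -8 35 [282. 278.]
0.02 -1 -8 47 [250. 265.]
0.02 1 -8 35 [477. 357.]
0.02 1 -8 47 [512. 371.]
```

View pics/c6.png

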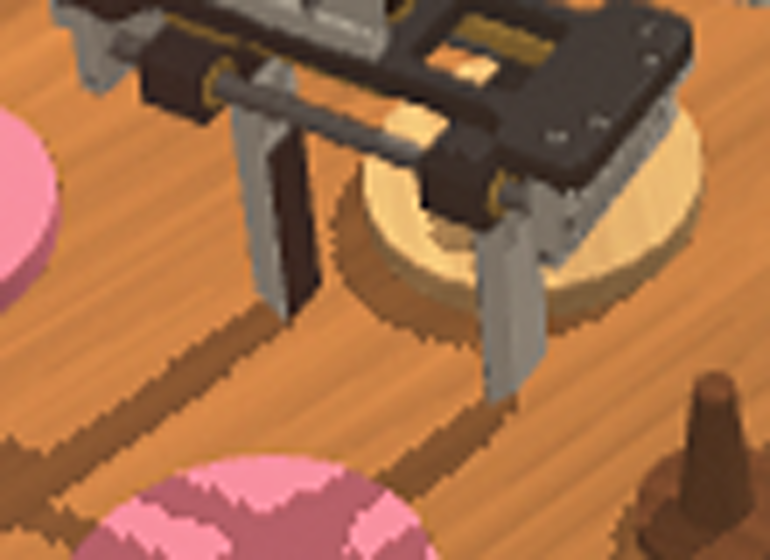

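```bash
python3 -m creep '{"xyz":[[5,0,0],[5,0,0],[4,0,0],[3,0,0],[3,0,0]],"spin":[0,0,0,0,0]}' && python3 -m creep '{"xyz":[[3,0,0],[3,0,0],[4,0,0],[5,0,0],[6,0,0]],"spin":[0,0,0,0,0]}' && python3 -m creep '{"xyz":[[6,0,0],[6,0,0],[6,0,0],[5,0,0],[3,0,0]],"spin":[0,0,0,0,0]}'
python3 - <<'E'
from h import *
im,m=snap('wrist','w4.png')
E
```

```text
time_s: 7.7
ee_pos: [0.6255, -0.2322, -0.0055]
eef_rot: [3.142, 0.0, 1.883]
force: [0.1, -0.2, 0.2]
grip_width: 0.0698
time_s: 8.32
ee_pos: [0.619, -0.2121, -0.0055]
eef_rot: [3.142, 0.0, 1.883]
force: [0.4, -0.6, 0.5]
grip_width: 0.0697
time_s: 8.95
ee_pos: [0.611, -0.1874, -0.0055]
eef_rot: [-3.142, -0.0, 1.883]
force: [1.2, -1.7, -0.6]
grip_width: 0.0699
```

View pics/w4.png

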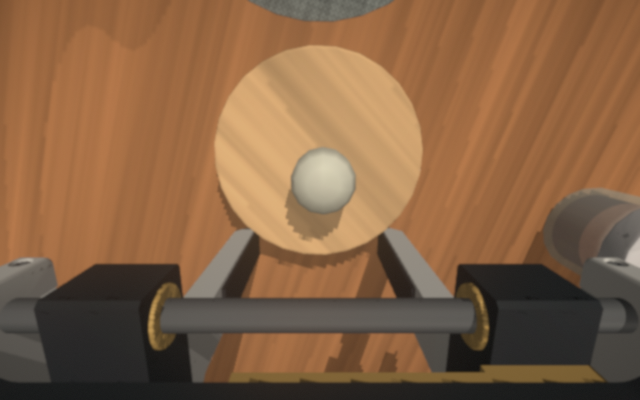

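```bash
python3 -m creep '{"xyz":[[3,0,0],[4,0,0],[5,0,0],[6,0,0],[7,0,0]],"spin":[0,0,0,0,0]}' && python3 -m creep '{"xyz":[[7,0,0],[7,0,0],[7,0,0],[7,0,0],[7,0,0]],"spin":[0,0,0,0,0]}' && python3 -m creep '{"xyz":[[7,0,0],[7,0,0],[7,0,0],[7,0,0],[7,0,0]],"spin":[0,0,0,0,0]}' && python3 -m creep '{"xyz":[[6,0,0],[5,0,0],[4,0,0],[3,0,0],[2,0,0]],"spin":[0,0,0,0,0]}'
python3 - <<'E'
from h import *
im,m=snap('wrist','w5.png')
E
```

```text
time_s: 9.62
ee_pos: [0.6033, -0.1634, -0.0056]
eef_rot: [3.142, 0.0, 1.883]
force: [0.1, -0.2, 0.2]
grip_width: 0.0699
time_s: 10.25
ee_pos: [0.5925, -0.1301, -0.0055]
eef_rot: [-3.142, -0.0, 1.883]
force: [-0.5, -1.2, 0.1]
grip_width: 0.0703
time_s: 10.88
ee_pos: [0.5818, -0.0968, -0.0056]
eef_rot: [-3.142, -0.0, 1.883]
force: [0.4, -0.2, -0.8]
grip_width: 0.0705
time_s: 11.5
ee_pos: [0.5758, -0.0781, -0.0055]
eef_rot: [3.142, -0.0, 1.883]
force: [0.6, -0.8, -0.6]
grip_width: 0.07
```

View pics/w5.png

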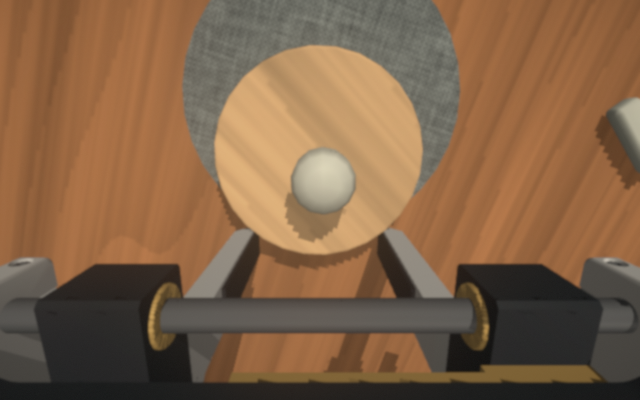

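Run:
```python
from h import *
m=load('w5')
b=px2w(m,319,150,.014);l=px2w(m,183,85,0);r=px2w(m,460,85,0);s=(l+r)/2
print(b,l,r,s,np.linalg.norm(l-r),px2w(m,323,180,.035))
m0=load('top0');print(px2w(m0,340.4,200.1,0))
```

```text
[ 0.55927104 -0.02719965  0.014     ] [ 0.47968859 -0.01782199  0.        ] [0.62109101 0.02776327 0.        ] [0.5503898  0.00497064 0.        ] 0.1485687081348889 [ 0.56463476 -0.0380442   0.035     ]
[ 0.55060944 -0.00556229  0.        ]
```

```bash
python3 -m creep '{"xyz":[[3,0,0],[4,0,0],[5,0,0],[5,0,0],[4,0,0]],"spin":[0,0,0,0,0]}' && python3 -m creep '{"xyz":[[3,0,0],[2,0,0],[1,0,0],[0,0,0],[-2,0,0]],"spin":[0,0,0,0,0]}' && python3 -m creep '{"xyz":[[-8,0,0],[-15,0,0],[-10,0,-20],[0,0,-40],[0,0,-40]],"spin":[0,0,0,0,0]}'
python3 - <<'E'
from h import *
im,m=snap('wrist','w6.png')
E
```

```text
time_s: 12.18
ee_pos: [0.5693, -0.0578, -0.0055]
eef_rot: [-3.142, -0.0, 1.883]
force: [1.2, -0.4, -0.5]
grip_width: 0.0699
time_s: 12.8
ee_pos: [0.5681, -0.0544, -0.0056]
eef_rot: [-3.142, -0.0, 1.883]
force: [0.4, 0.5, 0.2]
grip_width: 0.07
time_s: 13.42
ee_pos: [0.5783, -0.0869, 0.0955]
eef_rot: [-3.141, -0.0, 1.882]
force: [-0.1, -0.0, 0.0]
grip_width: 0.0699
```

View pics/w6.png

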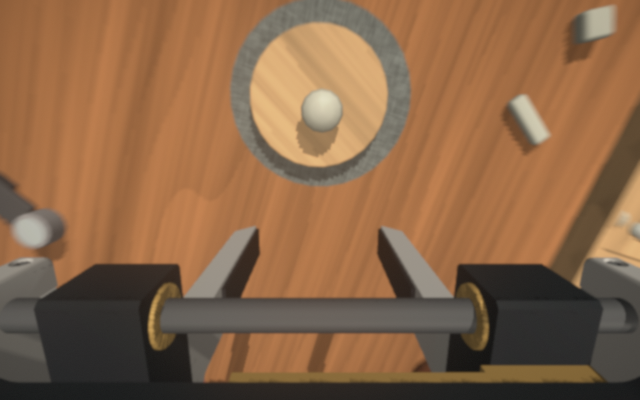

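```bash
python3 -m creep '{"xyz":[[30,-5,-20],[45,-7,-25],[45,-7,-20],[45,-7,-20],[45,-7,0]],"spin":[0,0,0,0,0]}' && python3 -m creep '{"xyz":[[45,-7,0],[35,-6,0],[16,0,0],[0,0,0],[0,0,0]],"spin":[0,0,0.14,0.16,0.16]}' && python3 -m creep '{"xyz":[[0,0,0],[0,0,0],[0,0,0],[0,0,0],[0,0,0]],"spin":[0.16,0.16,0.16,0.16,0.16]}' && python3 -m creep '{"xyz":[[0,0,0],[0,0,0],[0,0,0]],"spin":[0.16,0.16,0.10]}'
python3 - <<'E'
from h import *
im,m=snap('wrist','w7.png')
snap('top','top2.png');crop('top2',220,130,400,270,4,'c7')
E
```

```text
time_s: 14.1
ee_pos: [0.4827, 0.1045, 0.181]
eef_rot: [3.139, 0.0, 1.882]
force: [1.5, 0.9, -0.0]
grip_width: 0.0699
time_s: 14.72
ee_pos: [0.4411, 0.191, 0.1795]
eef_rot: [3.141, -0.0, 1.418]
force: [-0.2, -0.1, 0.1]
grip_width: 0.0702
time_s: 15.35
ee_pos: [0.4412, 0.1907, 0.1795]
eef_rot: [3.142, -0.0, 0.617]
force: [-0.1, 0.3, -0.5]
grip_width: 0.0701
time_s: 15.72
ee_pos: [0.4412, 0.1907, 0.1795]
eef_rot: [3.142, -0.0, 0.198]
force: [0.4, 0.7, -0.6]
grip_width: 0.0704
```

View pics/w7.png

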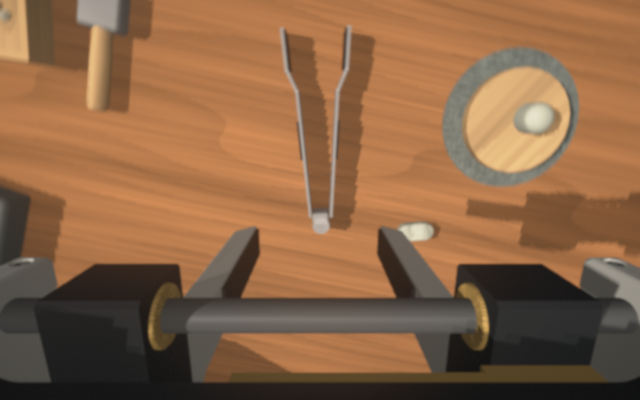

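View pics/c7.png

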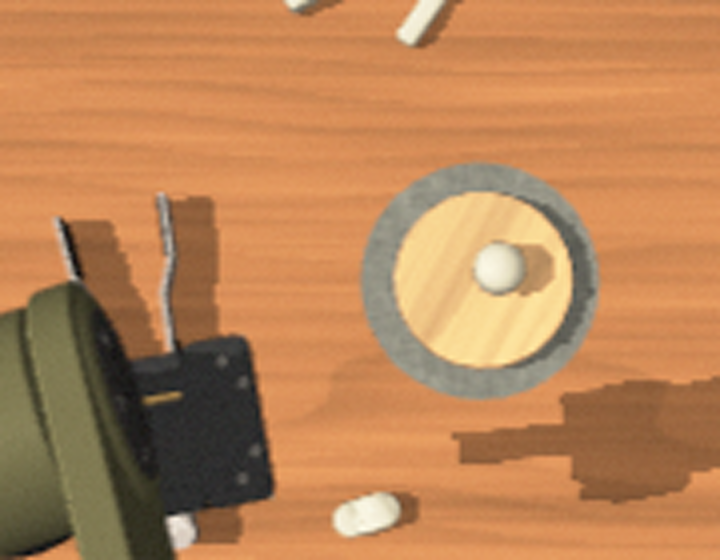

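Run:
```python
from h import *
crop('w7',255,10,385,245,2.5,'c8')
im=cv2.imread('pics/w7.png')[10:245,250:390]; cv2.imwrite('pics/c8.png',cv2.resize(cv2.rotate(im,cv2.ROTATE_90_CLOCKWISE),None,fx=3.4,fy=3.4,interpolation=cv2.INTER_CUBIC))
```

```text
(no output)
```

View pics/c8.png

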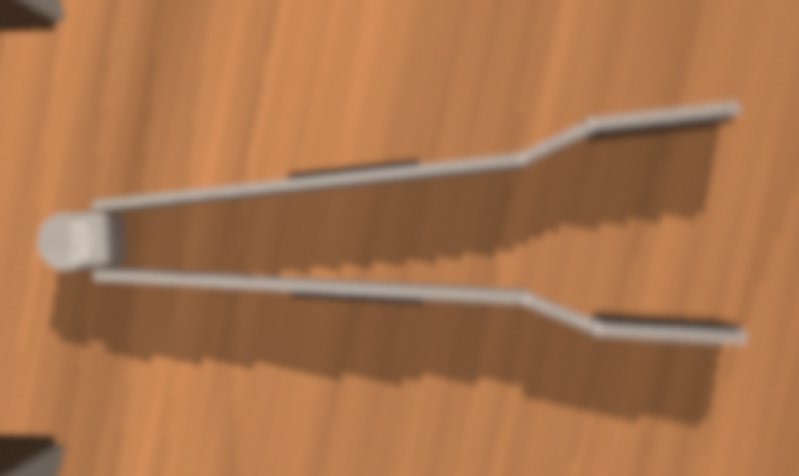

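Run:
```python
from h import *
m=load('w7')
f=lambda X,Y,z=.024: px2w(m,250+Y/3.4,244-X/3.4,z)
a,b=f(354,167),f(356,297);h=f(65,241);t1,t2=f(738,106),f(745,337)
g=(a+b)/2;d=(t1+t2)/2-h
print('plates',a,b,np.linalg.norm(a-b),'mid',g,'hinge',h,'tipmid',(t1+t2)/2,np.linalg.norm(t1-t2),'yaw',np.arctan2(d[1],d[0]),np.linalg.norm(d))
e=(a-b);print('perp yaw',np.arctan2(e[1],e[0])-np.pi/2)
o=ctrl.get_obs();p=np.array(o['ee_pos']);y=o['eef_rot'][2];print(p,y)
D=(g-p)[:2];print('tool',D@[np.cos(y),np.sin(y)],D@[np.sin(y),-np.cos(y)], 'hinge+85',h[:2]+.085*d[:2]/np.linalg.norm(d[:2]))
mt=load('top2');s=px2w(mt,220+499/4,130+267/4,.036);bd=px2w(mt,220+483/4,130+279/4,.014);sp=px2w(mt,220+480/4,130+281/4,0)
print('stone',s,'board',bd,'spot',sp, 'stone w', px2w(m,538,118,.038),px2w(m,519,119,.014))
```

```text
plates [0.48583529 0.21892279 0.024     ] [0.49432339 0.17965883 0.024     ] 0.04017096887253893 mid [0.49007934 0.19929081 0.024     ] hinge [0.39845333 0.17788697 0.024     ] tipmid [0.59591057 0.22358903 0.024     ] 0.06593705361793713 yaw 0.22744789220095313 0.20267718338818294
perp yaw 0.2129041979762476
[0.44108361 0.19077336 0.17946675] 0.20095192247134053
tool 0.049709892817297256 0.001433602197290754 hinge+85 [0.48126416 0.19705378]
stone [ 0.55444814 -0.01401206  0.036     ] board [ 0.54979891 -0.00562149  0.014     ] spot [ 0.55022834 -0.00455893  0.        ] stone w [ 0.55434672 -0.01020372  0.038     ] [ 0.55272668 -0.00627993  0.014     ]
```

```bash
python3 -m creep '{"xyz":[[25,1,15],[22,0,35],[0,0,40],[0,0,35],[0,0,20]],"spin":[-0.02,0,0,0,0]}'
python3 - <<'E'
from h import *
im,m=snap('wrist','w8.png');snap('scene','sc4.png');crop('sc4',280,140,440,250,5,'c9')
E
```

```text
time_s: 16.45
ee_pos: [0.4864, 0.1996, 0.0326]
eef_rot: [3.141, 0.002, 0.225]
force: [-0.3, -0.1, -0.4]
grip_width: 0.0697
```

View pics/w8.png

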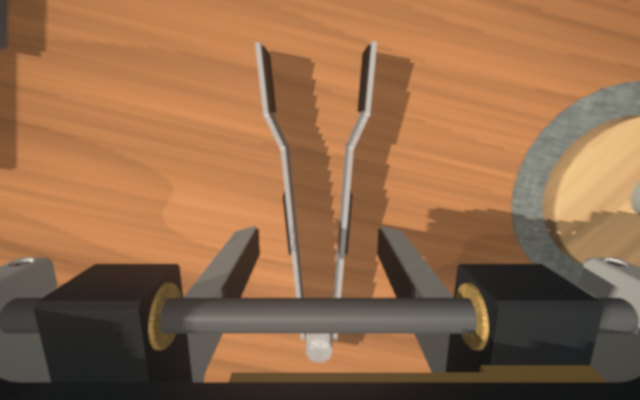

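View pics/c9.png

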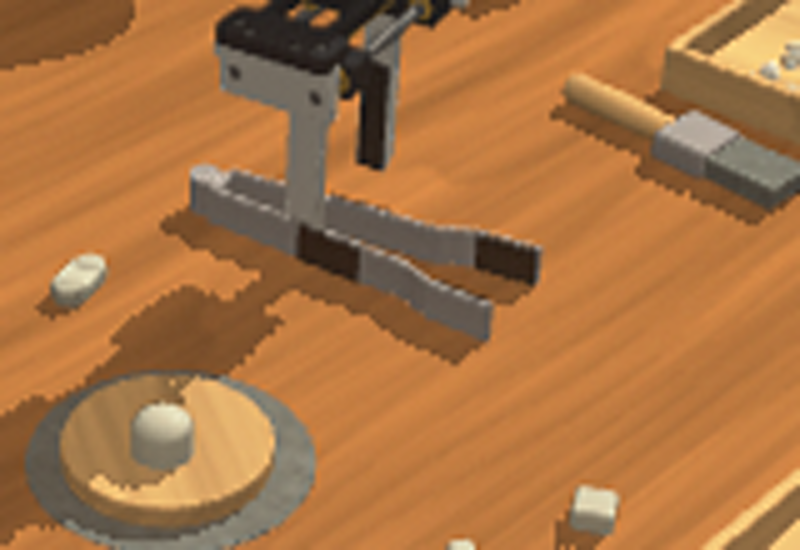

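Run:
```python
from h import *
m=load('w8')
f=lambda u,v: px2w(m,u,v,.022)
for q in [(286,193),(290,252),(346,192),(345,252),(260,43),(374,43)]: print(q,f(*q).round(4))
g=(f(286,193)+f(290,252)+f(346,192)+f(345,252))/4
p=np.array([.4864,.1996,.0326]);y=.225;D=(g-p)[:2]
print(g,'tool',D@[np.cos(y),np.sin(y)],D@[np.sin(y),-np.cos(y)])
t=(f(260,43)+f(374,43))/2;d=t-g;print(np.linalg.norm(d),np.arctan2(d[1],d[0]))
```

```text
(286, 193) [0.5059 0.2238 0.022 ]
(290, 252) [0.4673 0.2132 0.022 ]
(346, 192) [0.5149 0.187  0.022 ]
(345, 252) [0.4754 0.1778 0.022 ]
(260, 43) [0.5879 0.2555 0.022 ]
(374, 43) [0.6023 0.1926 0.022 ]
[0.49086299 0.2004466  0.022     ] tool 0.004539376506455697 0.00017045654291652202
0.10691070470508368 0.2228240664664406
```

```bash
python3 -m creep '{"xyz":[[4,0,12],[0.5,0,12],[0,0,8],[0,0,4],[0,0,0]],"spin":[0,0,0,0,0]}' && python3 -m creep '{"xyz":[[0,0,0],[0,0,0],[0,0,0],[0,0,0],[0,0,0]],"spin":[0,0,0,0,0]}' 36 6
python3 - <<'E'
from h import *
im,m=snap('wrist','w9.png');snap('scene','sc5.png');crop('sc5',280,140,440,250,5,'c10')
E
```

```text
time_s: 17.18
ee_pos: [0.491, 0.2012, -0.0017]
eef_rot: [3.142, 0.0, 0.223]
force: [-0.1, -0.4, 0.7]
grip_width: 0.0702
time_s: 17.8
ee_pos: [0.4912, 0.2013, -0.0014]
eef_rot: [-3.142, -0.0, 0.223]
force: [0.3, 0.5, 1.3]
grip_width: 0.0362
```

View pics/w9.png

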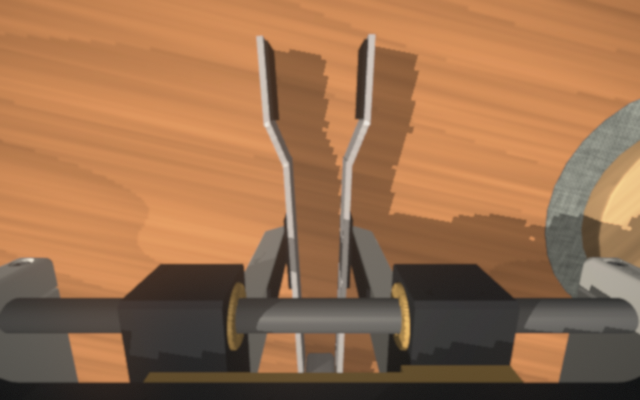

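View pics/c10.png

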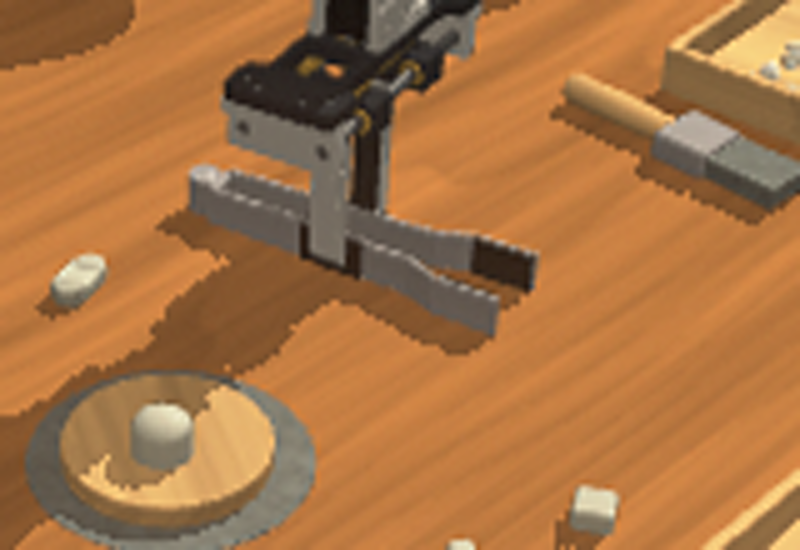

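```bash
python3 -m creep '{"xyz":[[0,0,-4],[0,0,-8],[0,0,-15],[0,0,-20],[0,0,-20]],"spin":[0,0,0,0,0]}' && python3 -m creep '{"xyz":[[0,0,-8],[0,0,0]],"spin":[0,0]}'
python3 - <<'E'
from h import *
im,m=snap('wrist','w10.png');snap('scene','sc6.png');crop('sc6',280,100,440,210,5,'c11')
E
```

```text
time_s: 18.52
ee_pos: [0.4912, 0.2012, 0.0671]
eef_rot: [-3.142, -0.001, 0.223]
force: [0.4, 0.5, -0.5]
grip_width: 0.0359
time_s: 18.77
ee_pos: [0.4913, 0.2013, 0.074]
eef_rot: [-3.142, -0.001, 0.223]
force: [-0.4, 0.1, -1.3]
grip_width: 0.0362
```

View pics/w10.png

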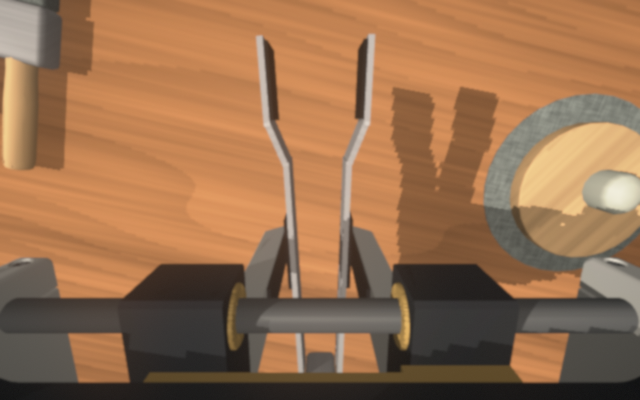

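View pics/c11.png

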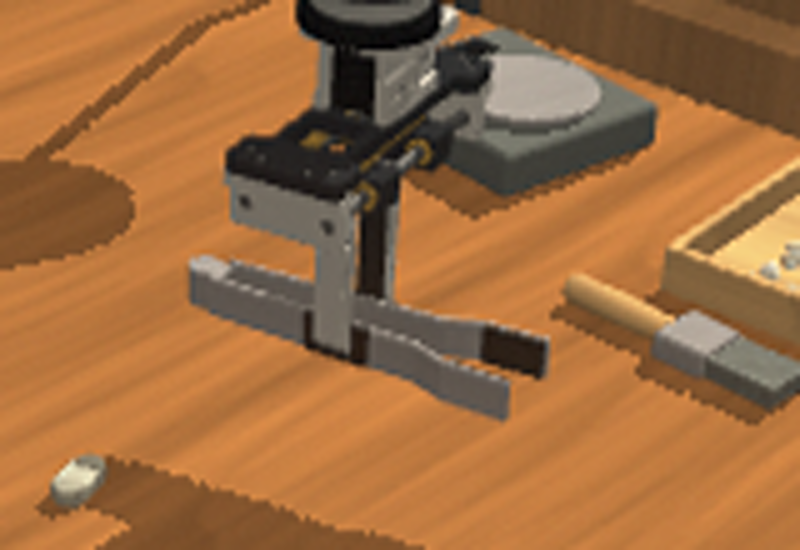

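```bash
python3 - <<'E'
from h import *
m=load('w10')
for q in [(259,37),(272,120),(373,36),(361,122)]: print(px2w(m,*q,.0995).round(4))
m6=load('w6')
print(px2w(m6,321,110,.036),px2w(m6,319,94,.014))
E
python3 -m creep '{"xyz":[[-5,15,0],[-11,30,0],[-11,32,0],[-11,32,0],[-11,32,0]],"spin":[0,0,0,0,0]}' && python3 -m creep '{"xyz":[[-11,32,0],[-11,30,0],[-5,14,0],[0,5,0],[0,0,0]],"spin":[0,0,0,0,0]}'
python3 - <<'E'
from h import *
im,m=snap('wrist','w11.png');snap('scene','sc7.png');crop('sc7',220,130,380,240,5,'c12')
E
```

```text
[0.5891 0.2504 0.0995]
[0.5538 0.2375 0.0995]
[0.6011 0.1991 0.0995]
[0.5625 0.1948 0.0995]
[ 0.55665812 -0.01415149  0.036     ] [ 0.55135165 -0.00223806  0.014     ]
time_s: 19.5
ee_pos: [0.4737, 0.051, 0.073]
eef_rot: [-3.142, 0.001, 0.223]
force: [-0.4, -0.7, -0.2]
grip_width: 0.0356
time_s: 20.12
ee_pos: [0.4662, -0.0318, 0.0734]
eef_rot: [-3.141, 0.0, 0.223]
force: [0.9, -0.0, -0.6]
grip_width: 0.0364
```

View pics/w11.png

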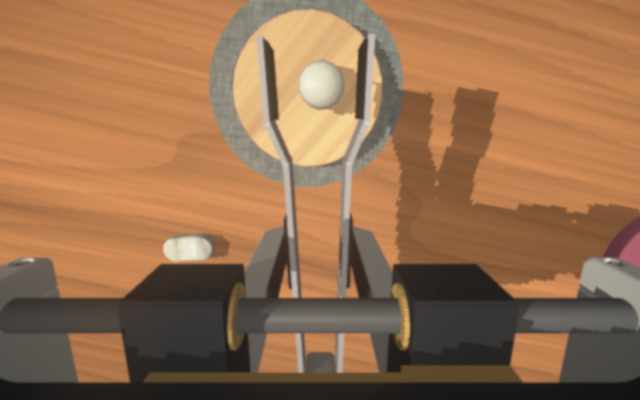

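View pics/c12.png

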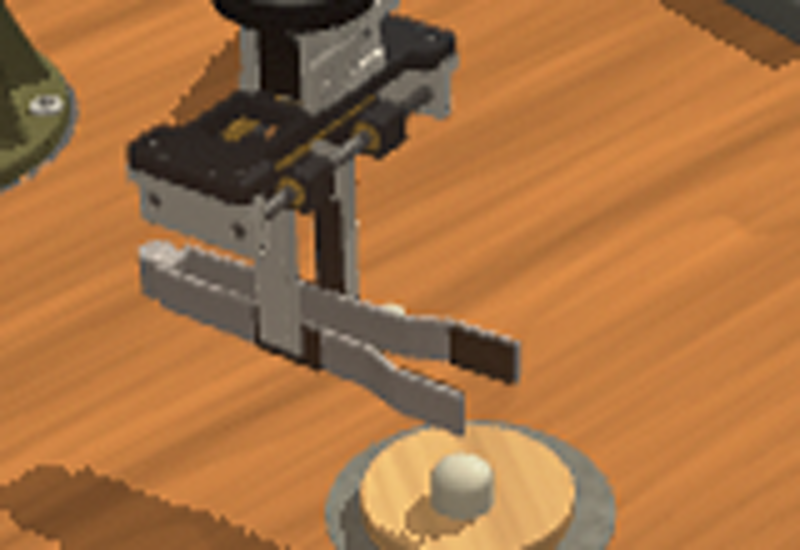

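Run:
```python
from h import *
m=load('w11');p=np.array(ctrl.get_obs()['ee_pos'])
f=lambda q,z:px2w(m,*q,z)
j=sum(f(q,.099) for q in [(259,37),(272,120),(373,36),(361,122)])/4
s=f((321,84),.033); y=.223
for n,D in(('st-jaw',s-j),('jaw-tcp',j-p),('st-tcp',s-p)): print(n,D[:2]@[np.cos(y),np.sin(y)],D[:2]@[np.sin(y),-np.cos(y)])
print(j,s)
```

```text
st-jaw 0.0051656760819455035 0.002840611237162183
jaw-tcp 0.08744222273197355 0.0005293610830684834
st-tcp 0.09260789881391905 0.0033699723202306664
[ 0.55149269 -0.01263551  0.099     ] [ 0.55715868 -0.01426336  0.033     ]
```

```bash
python3 -m creep '{"xyz":[[4,3,0],[0,0,10],[0,0,12],[0,0,8],[0,0,3]],"spin":[0,0,0,0,0]}'
python3 - <<'E'
from h import *
im,m=snap('wrist','w12.png');snap('scene','sc8.png');crop('sc8',260,170,380,250,6,'c13')
E
```

```text
time_s: 20.85
ee_pos: [0.4702, -0.0341, 0.0397]
eef_rot: [-3.141, 0.001, 0.223]
force: [-0.7, 0.7, 0.1]
grip_width: 0.0364
```

View pics/w12.png

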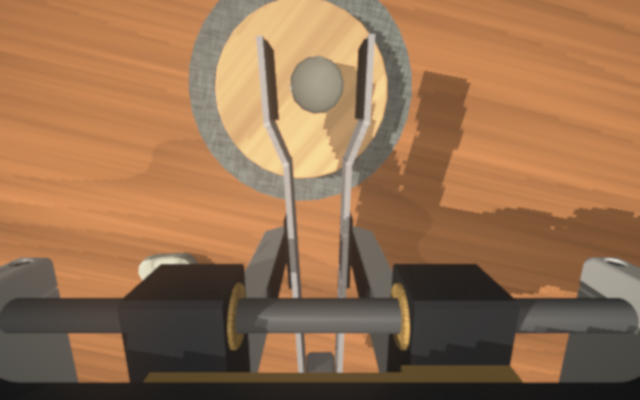

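View pics/c13.png

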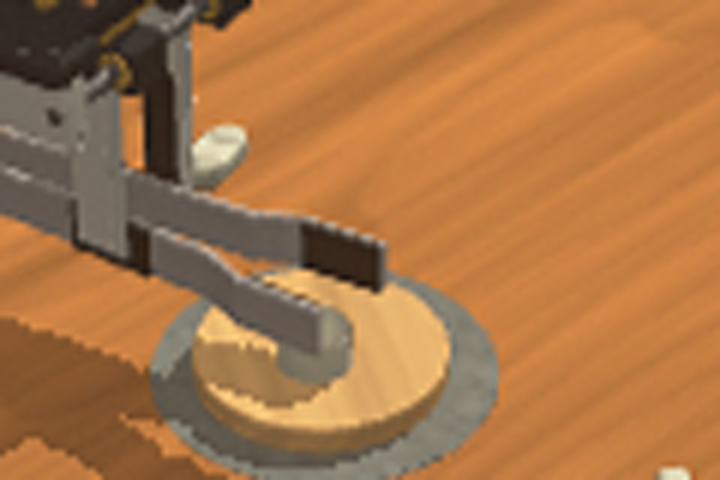

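```bash
python3 -m creep '{"xyz":[[0,0,6],[0,0,8],[0,0,6],[0,0,3],[0,0,0]],"spin":[0,0,0,0,0]}'
python3 - <<'E'
from h import *
im,m=snap('wrist','w13.png');snap('scene','sc9.png');crop('sc9',260,170,380,250,6,'c14')
E
```

```text
time_s: 21.58
ee_pos: [0.4705, -0.0341, 0.0173]
eef_rot: [-3.141, 0.0, 0.223]
force: [0.1, -0.6, -0.4]
grip_width: 0.0361
```

View pics/w13.png

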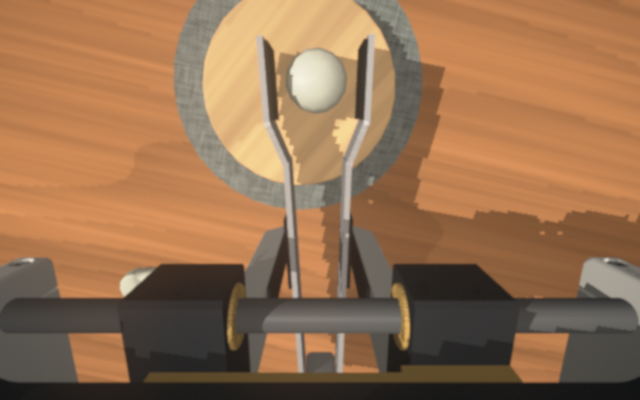

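View pics/c14.png

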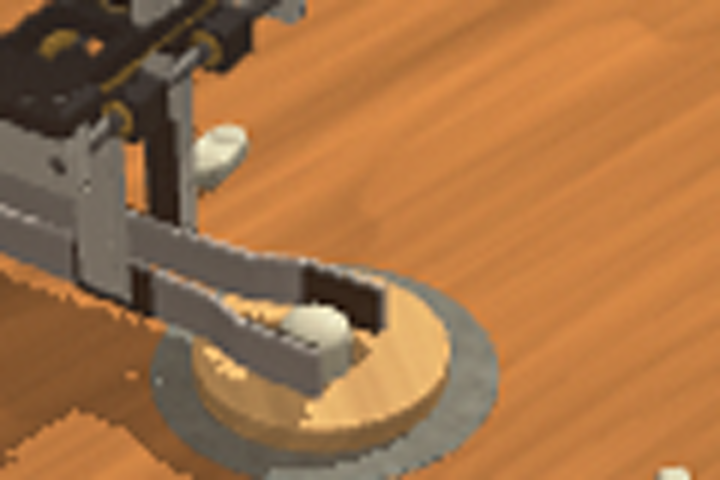

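```bash
python3 -m creep '{"xyz":[[0,0,0],[0,0,0]],"spin":[0,0]}' 32 10 && python3 -m creep '{"xyz":[[0,0,0],[0,0,0],[0,0,0],[0,0,0]],"spin":[0,0,0,0]}' 15 10 && python3 -m creep '{"xyz":[[0,0,0],[0,0,0],[0,0,0],[0,0,0]],"spin":[0,0,0,0]}' 15 28
python3 - <<'E'
from h import *
im,m=snap('wrist','w14.png');snap('scene','sc10.png');crop('sc10',260,170,380,250,6,'c15')
E
```

```text
time_s: 21.92
ee_pos: [0.4707, -0.0341, 0.0176]
eef_rot: [3.141, -0.0, 0.223]
force: [-0.5, -0.5, -0.8]
grip_width: 0.0322
time_s: 22.42
ee_pos: [0.4706, -0.0342, 0.0175]
eef_rot: [3.142, -0.0, 0.223]
force: [0.5, 0.5, -0.7]
grip_width: 0.0298
time_s: 22.92
ee_pos: [0.4706, -0.0341, 0.0174]
eef_rot: [3.142, -0.0, 0.223]
force: [0.3, 0.2, -0.5]
grip_width: 0.0295
```

View pics/w14.png

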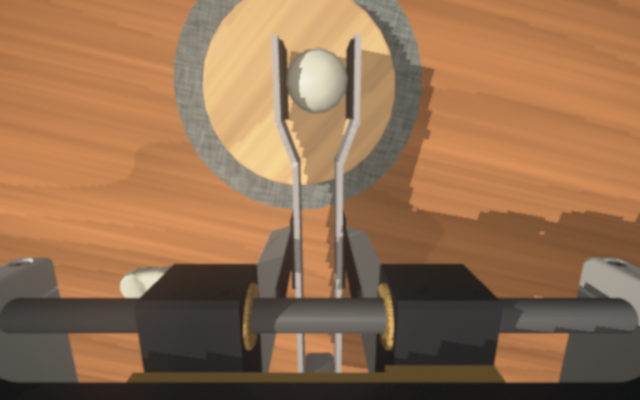

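View pics/c15.png

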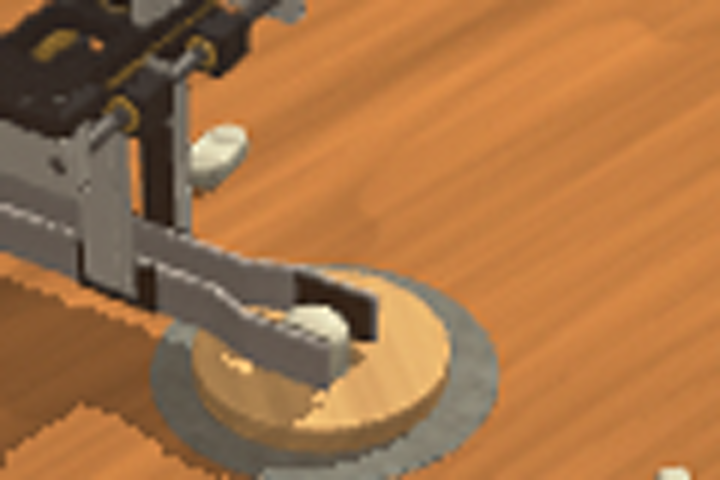

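Stone is clamped (29.5 mm over the plates, matching a 32 mm gap). A short lift first, then a look.

```bash
python3 -m creep '{"xyz":[[0,0,-2],[0,0,-4],[0,0,-6],[0,0,-6],[0,0,-2]],"spin":[0,0,0,0,0]}'
python3 - <<'E'
from h import *
im,m=snap('wrist','w15.png');snap('scene','sc11.png');crop('sc11',260,150,380,250,6,'c16')
E
```

```text
time_s: 23.65
ee_pos: [0.4708, -0.0342, 0.038]
eef_rot: [3.141, -0.001, 0.223]
force: [0.1, 0.1, -0.7]
grip_width: 0.0294
```

View pics/c16.png

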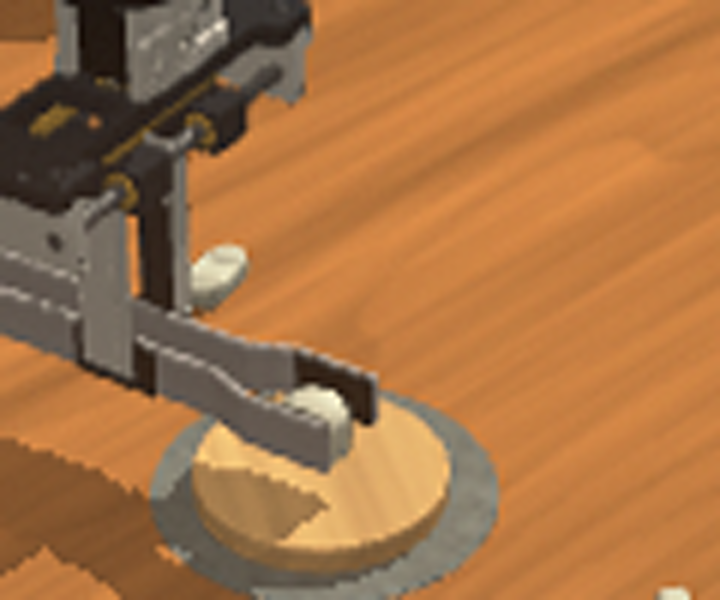

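The stone comes up with the jaws. Lifting the remaining 80 mm.

```bash
python3 -m creep '{"xyz":[[0,0,-4],[0,0,-8],[0,0,-10],[0,0,-10],[0,0,-10]],"spin":[0,0,0,0,0]}' && python3 -m creep '{"xyz":[[0,0,-10],[0,0,-10],[0,0,-9],[0,0,-6],[0,0,-3]],"spin":[0,0,0,0,0]}' && python3 -m creep '{"xyz":[[0,0,0],[0,0,0],[0,0,0],[0,0,0]],"spin":[0,0,0,0]}'
python3 - <<'E'
from h import *
im,m=snap('wrist','w16.png');snap('scene','sc12.png');crop('sc12',220,90,420,240,4,'c17');snap('top','top3.png')
E
```

```text
time_s: 24.38
ee_pos: [0.4707, -0.0341, 0.0803]
eef_rot: [3.141, -0.0, 0.223]
force: [-0.5, 0.5, -1.5]
grip_width: 0.0295
time_s: 25.0
ee_pos: [0.4706, -0.0342, 0.1178]
eef_rot: [3.142, -0.0, 0.223]
force: [-1.0, -0.2, -2.2]
grip_width: 0.0295
time_s: 25.5
ee_pos: [0.4705, -0.0342, 0.1173]
eef_rot: [-3.141, 0.0, 0.223]
force: [0.5, -0.5, -2.1]
grip_width: 0.0293
```

View pics/w16.png

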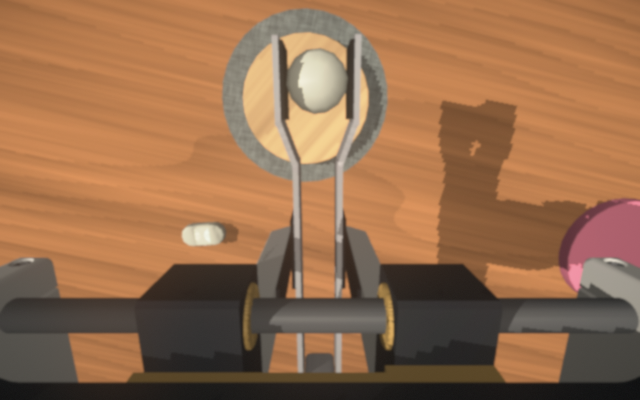

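View pics/c17.png

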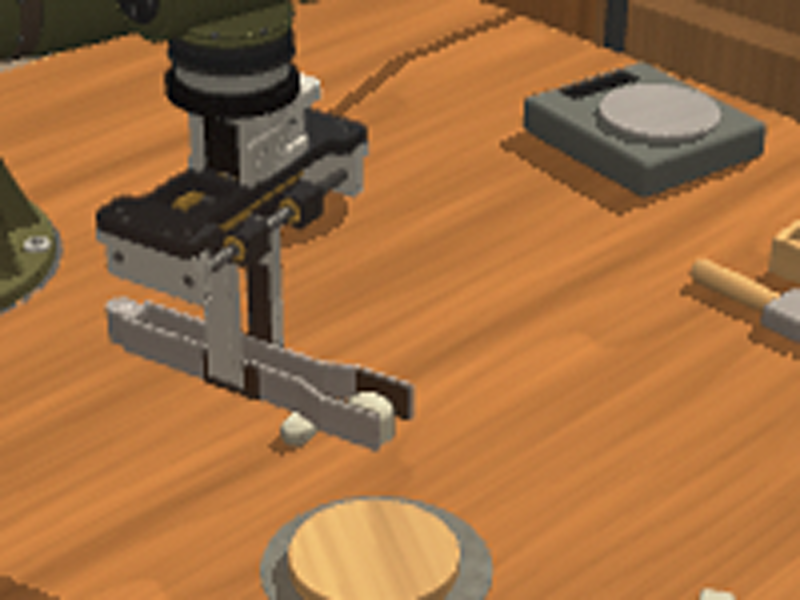

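View pics/top3.png

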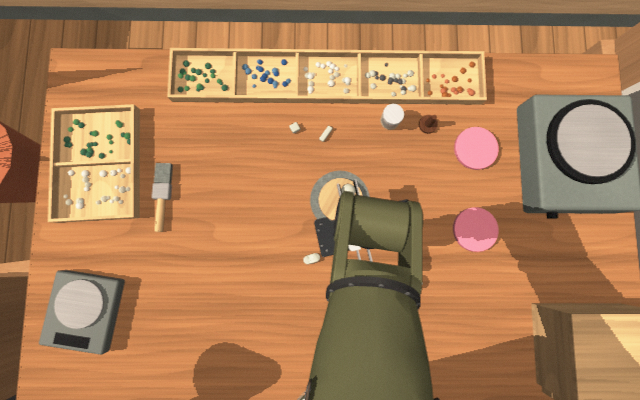

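Run:
```python
from h import *
o=ctrl.get_obs();print(o['time_s'],o['ee_pos'],abs(o['joint_vel']).max(),o['grip_width'])
print(ctrl.hand_in())
```

```text
25.65 [ 0.4705916  -0.03413201  0.1174084 ] 0.0019706825655308904 0.029321545911836194
the job is handed in; nothing more can be done
None
```

I slid the board onto the grey spot, then picked up the tongs, closed their jaws on the stone and lifted it 100 mm straight up. I handed in at 25.7 s, still holding it.

**Last checks:**
- **Board:** it lies wholly on the spot. The top view put its centre within about 2 mm of the spot's centre, while the wrist views differed by a few mm more; there is 20 mm to spare all round.
- **Stone:** it sits between the jaws, with 29.3 mm over the grip plates (about 30 mm expected for the 32 mm stone). The gripper's fingers stayed off it throughout.
- **Arm and bystanders:** the arm was at rest. By eye, the jar, cone, brush, other stones and pink boards were where they started; the loupe was hidden by the arm in the last top view.

**What went wrong or disagreed:**
- **First push missed:** the fingertips stood about 30 mm higher than the stated reach, so the fingers passed over the board, on either side of the stone, without touching anything. I backed off, lowered to a height measured in the images and pushed again.
- **Tongs measurements:** the first estimates of the tongs' grip point differed by about 1 cm along their length; I used a close wrist view before gripping.

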